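# Move the battery from its charger to the citrus juicer

### The arm

A 7-joint arm with a two-finger parallel gripper is mounted at the origin on a cart in front of the work surface, level with it; the furniture and walls round the work are solid. World frame = base frame: x ahead of the robot, y to its left, z up, the work surface at z = 0. Lengths are in m, angles in rad, forces in N, time in s.
With the tool pointing down it reaches from about 0.425 to 0.875 m from the base axis. Payload 4.7 kg.
Tool frame: the origin (TCP) lies on the centre line of the jaws, within the pads' length; the fingertips stand 25 mm ahead of it and the grasp point (between the pads) lies 6 mm ahead of it; z points along the fingers, y is the line along which they close (so a half turn about z gives the same grasp; the last joint's range is limited). The gripper opens to 87 mm and grips with 3 to 60 N. Pads are 19 mm wide; open, the fingers measure 117 mm over their backs; the gripper's body (75 mm by 190 mm) begins 51 mm behind the grasp point.
Start: joints at [-1.13, 0.321, -0.07, 1.45, 0.023, 1.371, -0.057], TCP at [0.269, 0.592, 0.248] pointing down, gripper open.
Joint ranges: [-2.86, 2.86], [-0.3, 2.09], [-1.38, 1.24], [0.06, 2.45], [-1.56, 4.7], [0.09, 2.05], [-2.69, 2.69]. Speed limits (rad/s): [2.57, 2.57, 3.14, 3.14, 3.14, 3.14, 3.14].

### API

Orientations are given as [roll, pitch, yaw] about the fixed x, y, z axes, in that order (R = Rz(yaw) Ry(pitch) Rx(roll)).
In Python, from rig import reach, move_straight, set_joints, ungrasp, close, dwell, ik, get_state, capture, camera_params, PlanningError, close_job, spot_in, landmark_of gives the robot as it stands. The module is installed in compiled form; this text tells all that it offers. Calls block until the motion is done:
- reach(position, orientation): joint-space move of the TCP to a pose.
- move_straight(position, rotation=None, speed=0.15, threshold=None): straight line of the TCP; rotation=None keeps the orientation; speed is the mean speed in m/s. With threshold (N) it stops when the force on the tool has changed by that much, and returns True; else False.
- set_joints(angles): joint-space move.
- ungrasp() and close(): open the fingers fully, or close them until they stop; the grip force is fixed at half the most.
- dwell(seconds).
- ik(position, orientation): joint angles nearest the present ones, or None.
- get_state(): the state.
- capture(name): name is "scene" or "top"; returns the picture (384x512x3 uint8, red, green, blue); there is no depth.
- camera_params(name): a dict with "fx", "fy", "cx", "cy" (pixels), "D" ([k1, k2, p1, p2, k3] as OpenCV has them; the pictures are not rectified), "rvec" (rotation vector, rad) and "tvec" (3), from world to camera coordinates, as OpenCV has them. Camera axes: x right, y down, z forward; pixel columns grow to the right and rows downward; lengths in m; the calibration is good to about 2 mm. A picture is of the moment at which its call begins. camera_params takes no time and is no camera call.
A pose or a line that the arm cannot do raises PlanningError and nothing moves.
- close_job(): hands the job in; it is judged then, once.
Trained networks look in the newest picture that a camera, given by its name, has taken for a name from the list of things; names that differ only in an ending like _2 or _b are one class to them, and where a whole thing is asked for, a point or a joint stands for the part that bears it (a point fixed in the world has none). Each returns a list of dicts, best first, with "confidence" (0 to 1); they miss things now and then, are a little off and sometimes report something else, mostly with a low value. They report only what shows in the picture. A call takes as long as a camera call. They do not tell look-alikes from the thing itself.
- spot_in(camera, thing): "location" ([column, row] in pixels, amid what is visible of it).
- landmark_of(camera, thing): "location" ([column, row] in pixels: a listed point, or the origin of a listed thing).
The state is a dict: "clock": time; "joint_positions": joint angles; "qvel": joint speeds; "tau": joint torques, N m; "position": TCP position; "tcp_rot": TCP orientation; "force": force on the tool from outside, world axes, zero at the start; "moment": the same for the moment, N m; "finger_gap": finger opening in m; "grip_force": force on a finger pad.
Only numpy, scipy, OpenCV 4.12 (cv2) and the standard library are available. Lean on these libraries where they do the work, as an engineer would, in place of code of your own. Each camera call takes 0.05 s, during which the arm holds its last target. There are 200 camera calls.

### The job

Put the charged battery on the cordless citrus juicer. Press the charger's release paddle down so that the battery springs loose, draw it off the charger's rail, then slide it up the juicer's sloping rail, under the lips, until the catch clicks up and holds it fully home. Let go of it and leave the mug, honey jar, pepper mill and tin standing where they are.

Things in the scene. Friction and masses are not known exactly. Their poses are not given: they have to be found in the camera images.
- pack: Black battery pack, about 0.28 kg, 70 mm long (x), 62 mm high, home on the charger at first. Origin: centre of its underside; +x is the end that leads when it slides home, z up. Body above the foot: 70 x 42 mm, flat parallel sides; grip these 22 mm or more above the underside, so that the fingers clear the rail's lips.
- pack_front (a point): Middle of the leading end of the pack's foot, 35 mm ahead (+x) of its origin, 4 mm above its underside. The foot is 56 mm wide and 8 mm thick, its leading edge rounded; in the middle of its underside is a notch 22 mm wide, from 18 mm behind the origin to the origin, into which a rail's catch rises.
- charger_rail: Level rail on the charger, a fixed grey block 185 x 86 mm. Origin: on the rail's floor (26 mm above the worktop) under the centre of a pack that is home; +x along the rail to home (away from the robot), y across, z out of the floor. A spring plunger in its end stop (6 N) pushes the pack 18 mm out along -x once the catch is pressed; then grip it and slide it off along -x.
- charger_entry (a point): Point on the charger's rail axis, 75 mm before home, 1.5 mm above the floor: a pack drawn off along -x until its origin is here or beyond is clear of the lips and can be lifted.
- charger_catch_paddle (a point): Centre of the top of the charger's steel press paddle, 26 mm along the rail by 40 mm across, behind the end stop: x = +59 mm, z = +15 mm in the charger's rail frame. It is pressed straight down 8 mm and springs back.
- charger_catch (a joint): Travel of the charger's catch and paddle (one piece) in m: 0 up, 0.008 fully pressed, along -z of the rail. The plunger's load makes it take about 4 to 8 N to press; 6 mm frees the pack. While the pack's foot lies over the nose it stays about 0.005.
- juicer_rail: Same rail on the fixed juicer: white wedge base, rail on its slope, white motor tower with steel dish behind (116 mm across, 156 mm high, centre 125 mm behind the origin). Origin on the rail's floor under the centre of a home pack, 66 mm above the worktop; +x along the rail to home, climbing 30 degrees away from the robot; y across, z square to the slope. No plunger.
- juicer_entry (a point): Start of sliding on, on the juicer's rail axis 75 mm before home, 1.5 mm above the floor: bring the pack's origin here, its axes parallel to the rail's, then slide it along +x at this height. Floor 78 mm wide, from 88 mm before home to 77 mm past it; guides 10 mm high flare out from the walls to 60 mm before home.
- juicer_mouth (a point): Where the walls and lips begin, on the floor 21 mm before home; they run to 43 mm past it. Walls 61 mm apart inside; lips 49 mm apart, undersides 11.5 mm, tops 16 mm above the floor; lead-in flares reach 12 mm farther out, to 20.5 mm high. The pack's foot has 2.5 mm play each side and 3.5 mm in height. Both rails are alike.
- juicer_stop (a point): Foot of the end stop's face, 36.2 mm past home; the stop is 18 mm high. A clicked-in pack has its origin between 1.2 mm before and 1.2 mm past home. The rails are of slippery plastic (friction about 0.3): let go before the catch has clicked, the pack slides back down the juicer's slope.
- juicer_catch (a joint): Travel of the juicer's catch in m: 0 up, 0.008 down. Steel nose 6 mm high in the floor, ramp from 17 to 4 mm before home, upright holding face 1.2 mm before home; spring 0.7 to 1.5 N. The pack rides over it (2 to 6 N to push); it reads about 0.005 under the foot and returns to 0 when it clicks up into the notch.
- mug: Bystander, to be left alone: white mug, 86 x 119 x 101 mm high. Origin: centre of its underside.
- honey: Bystander, to be left alone: honey jar with a screw lid, 71 mm across, 110 mm high. Origin: centre of its underside.
- pepper: Bystander, to be left alone: wooden pepper mill, 58 mm across, 170 mm high. Origin: centre of its underside.
- tin: Bystander, to be left alone: small food tin, 75 mm across, 58 mm high. Origin: centre of its underside.
Mind the look-alikes: they are no part of the job. There is more than one size of the pack; the job needs the largest.

How it is judged:
On the way:
1. the charger's catch is pressed and the battery has sprung at least 12 mm out along the charger's rail, still on it (x of pack in the frame of charger_rail between -0.05 and -0.012 m and z of pack in the frame of charger_rail between -0.004 and 0.006 m and value of joint charger_catch above 0.003 m), for 0.1 s.
At the end, for the whole second after the job is handed in: The pack lies still on the juicer's rail, under its lips, the right way round and within 3.5 mm of home along the rail (4 mm across, 5 mm in height, 5 degrees), with the juicer's catch up (within 2 mm) so that it is held; the mug, honey jar, pepper mill and tin stand within 30 mm of where they were (x of pack_front in the frame of juicer_rail between 0.0315 and 0.0385 m and x of pack in the frame of juicer_rail between -0.0035 and 0.0035 m and y of pack in the frame of juicer_rail between -0.004 and 0.004 m and z of pack in the frame of juicer_rail between -0.003 and 0.005 m and angle between the z axis of pack and the z axis of juicer_rail, either way round below 0.09 rad and value of joint juicer_catch below 0.002 m and linear speed of pack below 0.02 m/s and angle between each of mug, honey, pepper, tin's own z axis and vertical below 0.2 rad and distance of each of mug, honey, pepper, tin from where it was at the start of the episode below 0.03 m); the robot touches nothing.
It fails at once if a bystander is knocked over or moved by more than 30 mm (distance of any of mug, honey, pepper, tin from where it was at the start of the episode above 0.03 m or angle between any of mug, honey, pepper, tin's own z axis and vertical above 0.5 rad).
It also fails if it takes over 58 s, if anything falls off the work surface, if the arm or the gripper's body presses on something with over 40 N, if the wrist force passes 120 N, or if a joint passes its speed limit or range.

## Working session

There is one attempt and no reset: what is moved stays moved. The work goes in short steps, each a Python script; the robot and the scene stay as the last script left them, time stands still between calls to the robot, and variables do not carry over. Pictures are saved under pics/ and viewed, at most 10 in all, crops included, and the job is handed in when it is done.

```bash
mkdir -p pics; python3 - <<'E'
from rig import *
import cv2,numpy as np
for c in("scene","top"):
    im=capture(c); cv2.imwrite(f"pics/{c}0.png",im[:,:,::-1])
    p=camera_params(c); R=cv2.Rodrigues(np.array(p["rvec"]))[0]
    print(c,p["fx"],p["cx"],p["cy"],np.round(-R.T@np.array(p["tvec"]),3),np.round(R[2],3))
    for t in["pack","pack_front","charger_rail","charger_entry","charger_catch_paddle","juicer_rail","juicer_entry","juicer_mouth","juicer_stop","mug","honey","pepper","tin"]:
        print(t,[(np.round(d["location"]).tolist(),round(d["confidence"],2)) for d in landmark_of(c,t)][:4])
print(get_state())
E
```

```text
scene 472.4643899766489 257.47768957872177 191.09229105456268 [-0.208  0.469  1.242] [ 0.454 -0.455 -0.766]
pack [([346.0, 195.0], 0.83), ([236.0, 164.0], 0.58)]
pack_front [([355.0, 191.0], 0.67), ([238.0, 160.0], 0.59)]
charger_rail []
charger_entry []
charger_catch_paddle []
juicer_rail [([243.0, 202.0], 0.84)]
juicer_entry []
juicer_mouth []
juicer_stop [([229.0, 190.0], 0.49)]
mug [([330.0, 163.0], 0.75)]
honey [([280.0, 143.0], 0.9)]
pepper [([146.0, 238.0], 0.91)]
tin [([166.0, 210.0], 0.84)]
top 368.66656417302056 255.9164407745442 186.53121397567892 [ 0.432 -0.223  1.173] [ 0.047 -0.008 -0.999]
pack [([294.0, 186.0], 0.77), ([278.0, 131.0], 0.6), ([334.0, 250.0], 0.52)]
pack_front [([295.0, 174.0], 0.84), ([338.0, 251.0], 0.78), ([288.0, 127.0], 0.72), ([186.0, 128.0], 0.46)]
charger_rail [([298.0, 188.0], 0.94), ([234.0, 180.0], 0.57), ([184.0, 127.0], 0.5), ([338.0, 145.0], 0.2)]
charger_entry [([295.0, 210.0], 0.89)]
charger_catch_paddle [([297.0, 165.0], 0.49)]
juicer_rail [([232.0, 180.0], 0.96)]
juicer_entry [([234.0, 201.0], 0.64)]
juicer_mouth [([234.0, 186.0], 0.59)
[... 196 characters left out ...]
.0], 0.57)]
{'clock': 1.4, 'joint_positions': array([-1.12991967,  0.3210235 , -0.07011783,  1.45053019,  0.02261635,
        1.37081806, -0.05691492]), 'qvel': array([-0.00290586, -0.00131969,  0.00132169, -0.00098204,  0.00044711,
        0.00073262,  0.00065036]), 'tau': array([-1.77815541e-04, -4.91100240e+01, -4.03295886e-01, -3.12768459e+01,
       -6.36999356e-02,  3.37044429e-02,  2.37121981e-05]), 'position': array([0.26907682, 0.59168843, 0.24755622]), 'tcp_rot': array([3.14158304e+00, 5.66169752e-05, 2.71484093e+00]), 'force': array([-0.62295087,  0.88871192,  0.07262121]), 'moment': array([0.04570465, 0.0545929 , 0.03096305]), 'grip_force': 0.0, 'finger_gap': 0.08671901665803138}
```

```bash
python3 - <<'E'
import cv2,numpy as np
a=cv2.imread("pics/top0.png")[90:290,100:400]
cv2.imwrite("pics/topc.png",cv2.resize(a,(800,533),interpolation=cv2.INTER_CUBIC))
E
```

```text
(no output)
```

View pics/topc.png

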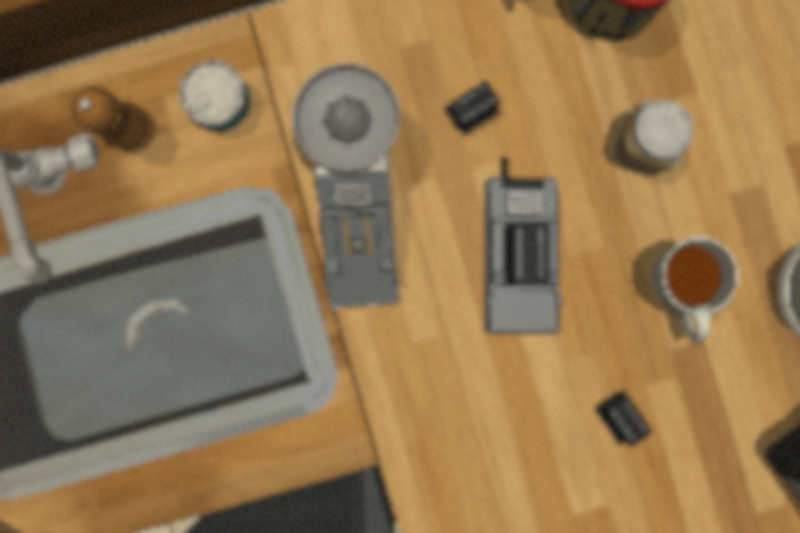

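View pics/scene0.png

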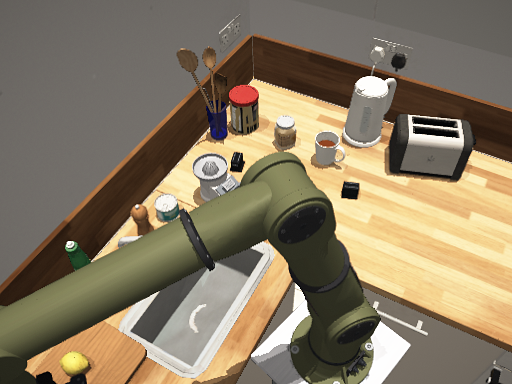

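```bash
cat > h.py <<'E'
from rig import *
import cv2,numpy as np
def ray(c,px):
    p=camera_params(c); K=np.array([[p["fx"],0,p["cx"]],[0,p["fy"],p["cy"]],[0,0,1]])
    R=cv2.Rodrigues(np.array(p["rvec"]))[0]; t=np.array(p["tvec"])
    u=cv2.undistortPoints(np.array([[px]],float),K,np.array(p["D"]))[0,0]
    return -R.T@t, R.T@np.array([u[0],u[1],1])
def onz(c,px,z):
    o,d=ray(c,px); return o+d*(z-o[2])/d[2]
def proj(c,P):
    p=camera_params(c); K=np.array([[p["fx"],0,p["cx"]],[0,p["fy"],p["cy"]],[0,0,1]])
    return cv2.projectPoints(np.array(P,float).reshape(-1,1,3),np.array(p["rvec"]),np.array(p["tvec"]),K,np.array(p["D"]))[0][:,0]
s,c30=.5,np.cos(np.pi/6)
def jz(x,z=0): return .066+x*s+z*c30
E
python3 - <<'E'
from h import *
H={"pack":.0275-.0015,"pack_front":.03,"charger_rail":.026,"charger_entry":.0275,"charger_catch_paddle":.041,"juicer_rail":.066,"juicer_entry":jz(-.075,.0015),"juicer_mouth":jz(-.021),"juicer_stop":jz(.0362),"mug":0,"honey":0,"pepper":0,"tin":0}
for i in range(2):
    capture("top")
    for t,z in H.items():
        print(t,[(np.round(onz("top",d["location"],z),4).tolist(),round(d["confidence"],2)) for d in landmark_of("top",t)][:3])
# block corners from crop (top z unknown)
f=lambda x,y:(x*3/8+100-.3,y*3/8+90-.3)
for n,z,pts in(("ch",.026,[(487,331),(558,331),(487,180),(558,180)]),("ju",.02,[(329,304),(398,302)]),("ju",.10,[(318,172),(388,168)])):
    print(n,[np.round(onz("top",f(*q),z)[:2],4).tolist() for q in pts])
E
```

```text
pack [([0.2918, -0.4648, 0.026], 0.77), ([0.6572, -0.3049, 0.026], 0.63), ([0.4793, -0.3499, 0.026], 0.58)]
pack_front [([0.5079, -0.3428, 0.03], 0.74), ([0.6767, -0.3226, 0.03], 0.69), ([0.2749, -0.4884, 0.03], 0.69)]
charger_rail [([0.4953, -0.361, 0.026], 0.88)]
charger_entry [([0.4143, -0.3559, 0.0275], 0.72), ([0.6348, 0.1099, 0.0275], 0.43), ([0.488, -0.36, 0.0275], 0.22)]
charger_catch_paddle [([0.5485, -0.3531, 0.041], 0.46)]
juicer_rail [([0.5028, -0.1662, 0.066], 0.87), ([0.493, -0.1594, 0.066], 0.47)]
juicer_entry [([0.437, -0.1672, 0.0298], 0.76)]
juicer_mouth [([0.4866, -0.1602, 0.0555], 0.61)]
juicer_stop [([0.5318, -0.1622, 0.0841], 0.8)]
mug [([0.4478, -0.5516, 0.0], 0.89)]
honey [([0.6157, -0.5093, 0.0], 0.61), ([0.4411, -0.1506, 0.0], 0.61)]
pepper [([0.6483, 0.1119, 0.0], 0.82)]
tin [([0.6807, -0.0022, 0.0], 0.84)]
pack [([0.6539, -0.3077, 0.026], 0.61), ([0.4849, -0.3494, 0.026], 0.56), ([0.2943, -0.4721, 0.026], 0.5)]
pack_front [([0.5087, -0.35, 0.03], 0.84), ([0.6741, -0.325, 0.03], 0.65), ([0.2851, -0.4918, 0.03], 0.59)]
charger_rail [([0.4808, -0.3659, 0.026], 0.89)]
charger_entry [([0.4093, -0.3555, 0.0275], 0.59)]
charger_catch_paddle [([0.5487, -0.3559, 0.041], 0.61), ([0.509, -0.3429, 0.041], 0.34)]
juicer_rail [([0.5094, -0.1546, 0.066], 0.84)]
juicer_entry [([0.4331, -0.1628, 0.0298], 0.85)]
juicer_mouth [([0.4914, -0.1624, 0.0555], 0.59)]
juicer_stop [([0.5466, -0.1663, 0.0841], 0.94)]
mug [([0.4416, -0.5543, 0.0], 0.81)]
honey [([0.6034, -0.5006, 0.0], 0.81), ([0.6801, -0.0113, 0.0], 0.21)]
pepper [([0.6503, 0.1139, 0.0], 0.7)]
tin [([0.6804, 0.0004, 0.0], 0.85)]
ch [[0.3983, -0.3114], [0.396, -0.3946], [0.5751, -0.3164], [0.5733, -0.4002]]
ju [[0.4343, -0.1275], [0.4347, -0.2084]]
ju [[0.5792, -0.1249], [0.5817, -0.2019]]
```

```bash
python3 - <<'E'
from h import *
a=np.mean([capture("top").astype(float) for _ in range(8)],0); np.save("avg.npy",a)
a=a.astype(np.uint8)[:,:,::-1]
L=cv2.resize(a[110:210,215:265],None,fx=6,fy=6,interpolation=cv2.INTER_CUBIC)
R=cv2.resize(a[130:230,272:322],None,fx=6,fy=6,interpolation=cv2.INTER_CUBIC)
im=np.hstack([L,R])
for k in range(0,600,60): im[k,::6]=(0,0,255); im[::6,k]=(0,0,255)
cv2.imwrite("pics/z.png",im)
H={"charger_rail":.026,"charger_entry":.0275,"charger_catch_paddle":.041,"juicer_rail":.066,"juicer_entry":jz(-.075,.0015),"juicer_mouth":jz(-.021),"juicer_stop":jz(.0362),"pack_front":.03}
for t,z in H.items():
    v=[]
    for i in range(5):
        ds=landmark_of("top",t)
        if ds: v.append(onz("top",ds[0]["location"],z)[:2])
    print(t,len(v),np.round(np.median(v,0),4),np.round(np.std(v,0),4))
E
```

```text
charger_rail 5 [ 0.4829 -0.3553] [0. 0.]
charger_entry 5 [ 0.4099 -0.3471] [0. 0.]
charger_catch_paddle 5 [0.6396 0.1037] [0. 0.]
juicer_rail 5 [ 0.5988 -0.4806] [0. 0.]
juicer_entry 5 [ 0.4301 -0.1612] [0. 0.]
juicer_mouth 5 [ 0.4912 -0.1569] [0. 0.]
juicer_stop 5 [ 0.5446 -0.1613] [0. 0.]
pack_front 5 [ 0.5153 -0.3499] [0. 0.]
```

View pics/z.png

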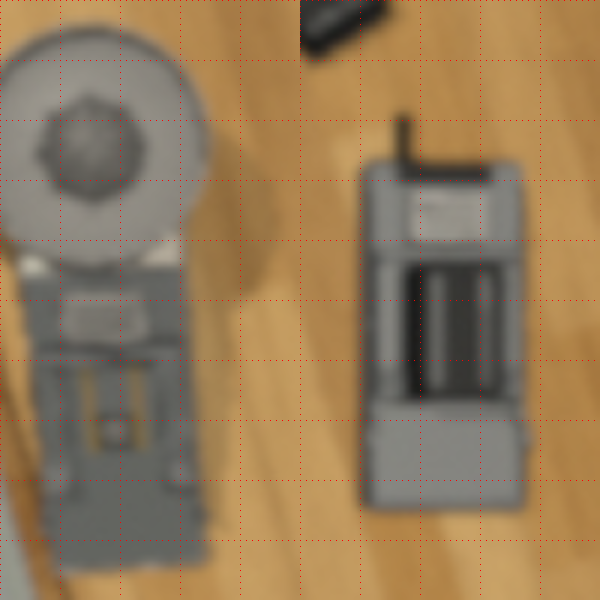

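The picture shows the juicer rail in the left panel: front edge at about (57..207, 567), paddle at (103, 318) and nose at (114, 430). The right panel shows the charger holding the large pack: front edge at (365..524, 510), paddle at (451, 215). Next I turn these into poses.

```bash
python3 - <<'E'
from h import *
from scipy.optimize import least_squares
P=lambda x,y,o:(x/6-.42+o[0],y/6-.42+o[1])
J=(215,110);C=(272-50,130)
def w(n,pts,pitch):
    # pts: (model x,y,z),(px)
    ca,sa=np.cos(pitch),np.sin(pitch)
    M=np.array([p[0] for p in pts]);U=np.array([p[1] for p in pts])
    z0=.066 if pitch else .026
    def T(q):
        X=np.c_[M[:,0]*ca-M[:,2]*sa,M[:,1],M[:,0]*sa+M[:,2]*ca+z0]
        c,s=np.cos(q[2]),np.sin(q[2])
        return np.c_[q[0]+c*X[:,0]-s*X[:,1],q[1]+s*X[:,0]+c*X[:,1],X[:,2]]
    f=lambda q:(proj("top",T(q))-U).ravel()
    r=least_squares(f,[.49,-.35 if not pitch else -.165,0],loss="soft_l1")
    print(n,np.round(r.x,4),np.degrees(r.x[2])); print(np.round(r.fun.reshape(-1,2),2).tolist())
w("juicer",[((-.088,.039,0),P(55,571,J)),((-.088,-.039,0),P(207,563,J)),((.077,.039,0),P(20,273,J)),((.077,-.039,0),P(185,270,J)),
 ((.059,0,.015),P(103,318,J)),((-.0025,0,.003),P(114,425,J))],np.pi/6)
w("charger",[((-.088,.041,0),P(367,509,C)),((-.088,-.041,0),P(524,510,C)),((.059,0,.015),P(451,215,C)),
 ((-.035,-.021,.062),P(503,400,C)),((.035,-.021,.062),P(503,263,C))],0)
E
```

```text
juicer [ 0.5084 -0.1651  0.041 ] 2.34883468732008
[[-0.13, 0.1], [-0.52, -0.2], [0.41, 0.89], [-0.41, -0.37], [0.32, 0.21], [0.26, -0.48]]
charger [ 0.4844 -0.3566 -0.0344] -1.9692882377880299
[[-0.05, -0.47], [0.03, -0.44], [-0.12, 1.09], [0.03, 0.45], [0.1, -0.36]]
```

```bash
cat >> h.py <<'E'
from scipy.spatial.transform import Rotation as Ro
CH=dict(o=np.array([.4844,-.3566,.026]),yaw=-.034,p=0.)
JU=dict(o=np.array([.508,-.165,.066]),yaw=.041,p=np.pi/6)
def frame(F): return Ro.from_euler("xyz",[0,-F["p"],F["yaw"]])
def tcp(F,x,y,zg,flip=False,lean=0.):
    """TCP pose for grasp point at (x,y,zg) of rail frame F; lean (rad): tool tilt about rail y, relative to the rail normal"""
    R=frame(F)*Ro.from_euler("y",lean)*Ro.from_euler("x",np.pi)
    if flip: R=R*Ro.from_euler("z",np.pi)
    g=F["o"]+frame(F).apply([x,y,zg])
    return g-R.apply([0,0,.006]), R.as_euler("xyz")
E
python3 - <<'E'
from h import *
for flip in(0,1):
  for n,a in dict(press=(CH,.06,0,.034),grip=(CH,-.018,0,.043),off=(CH,-.085,0,.043),je=(JU,-.075,0,.0445),jeup=(JU,-.085,0,.09),jh=(JU,0,0,.0445)).items():
    for lean in(0,.26,.52):
        q=ik(*tcp(*a,flip=flip,lean=lean)); print(flip,n,lean,None if q is None else np.round(q,2))
E
```

```text
0 press 0 [-0.17  0.66  0.97  1.66 -0.59  1.14 -0.64]
0 press 0.26 [-0.09  0.8   0.89  1.45 -0.44  1.38 -0.78]
0 press 0.52 [-0.06  1.    0.92  1.22 -0.4   1.65 -0.81]
0 grip 0 [-0.21  0.52  1.03  1.83 -0.5   1.08 -0.6 ]
0 grip 0.26 [-0.16  0.68  0.97  1.64 -0.39  1.31 -0.72]
0 grip 0.52 [-0.12  0.87  0.96  1.44 -0.34  1.55 -0.76]
0 off 0 [-0.09  0.32  0.88  1.96 -0.29  1.   -0.68]
0 off 0.26 [-0.28  0.67  1.16  1.79 -0.44  1.28 -0.59]
0 off 0.52 [-0.13  0.75  0.93  1.62 -0.24  1.45 -0.76]
0 je 0 None
0 je 0.26 [-0.6  -0.21  0.96  2.33  0.1   0.69 -1.22]
0 je 0.52 [-0.52  0.08  0.88  2.14 -0.08  0.94 -1.13]
0 jeup 0 None
0 jeup 0.26 [-0.08 -0.25  0.48  2.34  0.01  0.79 -1.13]
0 jeup 0.52 [-0.55 -0.1   0.88  2.17  0.09  1.03 -1.25]
0 jh 0 [-0.33 -0.21  0.72  2.35 -0.19  0.48 -0.97]
0 jh 0.26 [-0.52 -0.05  0.86  2.17 -0.08  0.76 -1.13]
0 jh 0.52 [-0.49  0.18  0.84  1.98 -0.16  1.04 -1.11]
1 press 0 [-0.17  0.66  0.97  1.66 -0.59  1.14  2.5 ]
1 press 0.26 [-0.07  0.78  0.86  1.44 -0.42  1.37  2.35]
1 press 0.52 [ 0.01  0.93  0.76  1.21 -0.29  1.63  2.26]
1 grip 0 [-0.18  0.5   0.99  1.83 -0.47  1.07  2.52]
1 grip 0.26 [-0.23  0.76  1.09  1.64 -0.49  1.34  2.5 ]
1 grip 0.52 [-0.07  0.82  0.85  1.44 -0.26  1.53  2.33]
1 off 0 [-0.2   0.37  1.02  1.96 -0.37  1.02  2.53]
1 off 0.26 [-0.27  0.67  1.15  1.79 -0.43  1.27  2.55]
1 off 0.52 [-0.17  0.79  1.    1.62 -0.29  1.46  2.43]
1 je 0 None
1 je 0.26 [-0.61 -0.21  0.97  2.33  0.11  0.69  1.91]
1 je 0.52 [-0.58  0.09  0.94  2.15 -0.09  0.94  2.03]
1 jeup 0 None
1 jeup 0.26 [-0.28 -0.3   0.66  2.34  0.11  0.8   1.93]
1 jeup 0.52 [-0.65 -0.12  0.97  2.18  0.11  1.03  1.87]
1 jh 0 [-0.57 -0.29  0.94  2.36  0.03  0.47  1.99]
1 jh 0.26 [-0.83 -0.11  1.15  2.18  0.01  0.76  1.94]
1 jh 0.52 [-0.5   0.19  0.85  1.98 -0.16  1.04  2.04]
```

```bash
python3 - <<'E'
from h import *
s=get_state()
try: move_straight(s["position"]+[0,0,.13],speed=.3)
except PlanningError as e: print(e)
close()
p,r=tcp(CH,.061,0,.015+.019+.0)   # fingertips on the paddle
reach(p+[0,0,.2],r); 
move_straight(p+[0,0,.02],speed=.2)
dwell(.2); f0=get_state()["force"]
hit=move_straight(p+[0,0,-.0095],speed=.02,threshold=14)
s=get_state(); print(hit,s["position"]-p,s["force"]-f0,s["clock"],s["finger_gap"])
dwell(.3)
a=capture("top"); print(get_state()["force"]-f0)
cv2.imwrite("pics/p1.png",cv2.resize(a[100:250,190:390,::-1],None,fx=4,fy=4,interpolation=cv2.INTER_CUBIC))
a=capture("scene")
cv2.imwrite("pics/p2.png",cv2.resize(a[80:280,180:440,::-1],None,fx=3,fy=3,interpolation=cv2.INTER_CUBIC))
E
```

```text
False [ 8.45397800e-05 -6.04946279e-05 -8.01817113e-03] [-4.48218101  3.28421944 10.54488798] 13.65 0.00046206560716183215
[-3.91513287  2.28954094 10.15988224]
```

View pics/p2.png

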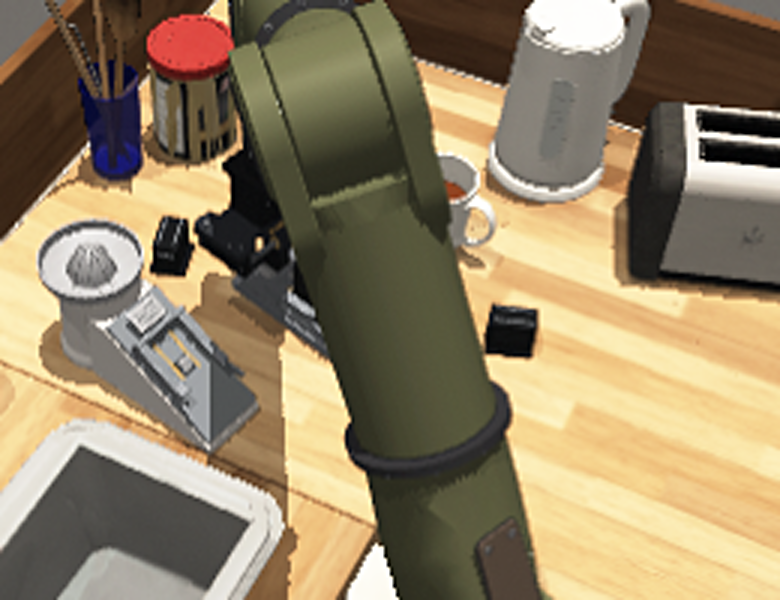

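The scene view shows the arm hiding the charger; the juicer rail is clear, with its front edge at about (235, 425) in the crop. The paddle went down 8 mm at about 10 N. I'll raise the tool, look at the pack, and cross-check the juicer.

```bash
python3 - <<'E'
from h import *
F=frame(JU)
for t,m in dict(juicer_rail=(0,0,0),juicer_entry=(-.075,0,.0015),juicer_mouth=(-.021,0,0),juicer_stop=(.0362,0,0)).items():
    P=JU["o"]+F.apply(m); ds=landmark_of("scene",t)
    print(t,np.round(P,3),[(np.round(onz("scene",d["location"],P[2])-P,4)[:2].tolist(),round(d["confidence"],2)) for d in ds[:2]])
s=get_state(); move_straight(s["position"]+[0,0,.13],speed=.2)
p,r=tcp(CH,-.10,0,.15,lean=.45); reach(p,r); ungrasp()
a=capture("top")
for t in("pack","pack_front"):
  for d in landmark_of("top",t): print(t,onz("top",d["location"],.026 if t=="pack" else .03),d["confidence"])
cv2.imwrite("pics/p3.png",cv2.resize(a[100:250,190:390,::-1],None,fx=4,fy=4,interpolation=cv2.INTER_CUBIC)); print(get_state()["clock"])
E
```

```text
juicer_rail [ 0.508 -0.165  0.066] [([-0.0046, 0.0131], 0.92), ([-0.0233, 0.0002], 0.61)]
juicer_entry [ 0.442 -0.168  0.03 ] [([0.0022, -0.0103], 0.84), ([0.1898, 0.2864], 0.22)]
juicer_mouth [ 0.49  -0.166  0.056] [([0.0076, -0.0104], 0.7)]
juicer_stop [ 0.539 -0.164  0.084] [([0.0087, 0.0023], 0.66)]
pack [ 0.66252957 -0.30887083  0.026     ] 0.8
pack [ 0.29057392 -0.47200283  0.026     ] 0.51
pack_front [ 0.68312395 -0.32244559  0.03      ] 0.82
pack_front [ 0.28010571 -0.47305035  0.03      ] 0.71
pack_front [ 0.54043964 -0.16112838  0.03      ] 0.63
17.4167
```

View pics/p3.png

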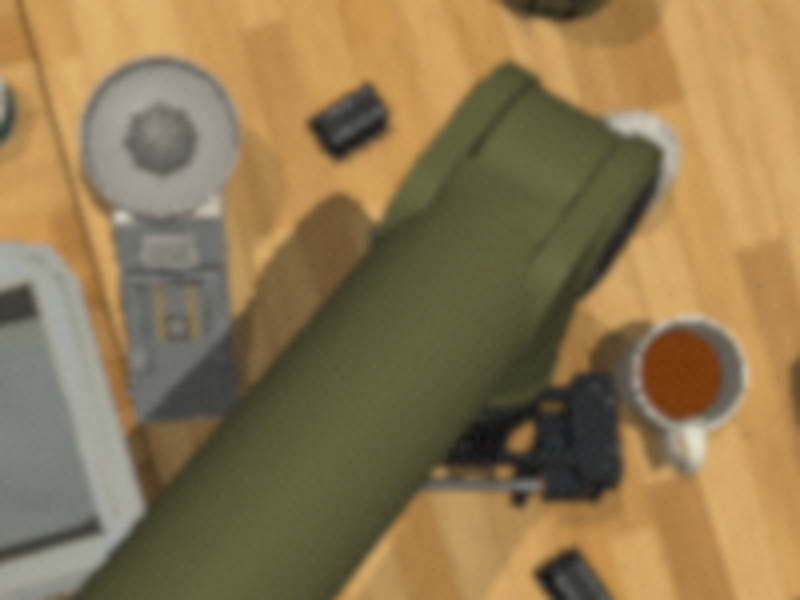

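```bash
python3 - <<'E'
from h import *
s=get_state(); q=np.array(s["joint_positions"]); print(np.round(q,2),s["position"]); q2=q.copy(); q2[0]+=.6; set_joints(q2)
a=capture("top"); print(get_state()["position"])
for t in("pack","pack_front"):
  for d in landmark_of("top",t): print(t,onz("top",d["location"],.026 if t=="pack" else .03),d["confidence"])
im=cv2.resize(a[130:230,252:342,::-1],None,fx=6,fy=6,interpolation=cv2.INTER_CUBIC)
for k in range(0,540,60): im[k,::6]=(0,0,255); im[::6,k]=(0,0,255)
cv2.imwrite("pics/p4.png",im)
set_joints(q); print(get_state()["clock"])
E
```

```text
[ 0.09  0.42  0.59  1.61  0.04  1.55 -0.93] [ 0.38708015 -0.35328583  0.18140091]
[ 0.12267577 -0.50954721  0.18106435]
pack [ 0.46578282 -0.35227239  0.026     ] 0.83
pack [ 0.29339267 -0.47176164  0.026     ] 0.65
pack [ 0.64758699 -0.30653234  0.026     ] 0.5
pack_front [ 0.28003416 -0.48408673  0.03      ] 0.72
pack_front [ 0.67152132 -0.32775139  0.03      ] 0.7
pack_front [ 0.49888182 -0.3434409   0.03      ] 0.64
pack_front [ 0.6788791  -0.01547663  0.03      ] 0.34
19.9167
```

View pics/p4.png

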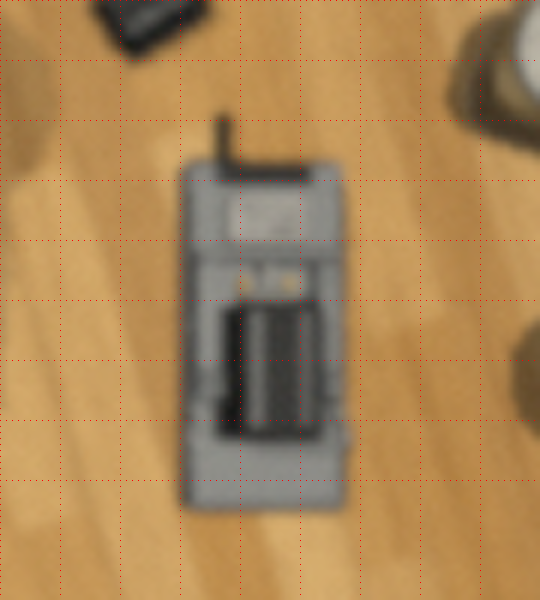

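The picture shows the pack sprung about 18–20 mm towards the robot (rows 305–437, earlier 263–400), with the contacts now visible. I'll grip it and draw it off.

```bash
python3 - <<'E'
from h import *
L=.45
P=lambda F,x,z,y=0:tcp(F,x,y,z,lean=L)
for x,z in((-.1,.10),(-.085,.06),(-.075,.0455),(0,.0455)): assert ik(*P(JU,x,z)) is not None,(x,z)
p,r=P(CH,-.019,.11); reach(p,r)
p,r=P(CH,-.019,.0445); print(move_straight(p,r,speed=.08,threshold=15))
f0=get_state()["force"]; close(); s=get_state(); print(s["finger_gap"],s["grip_force"],s["force"]-f0,s["position"]-p)
p,r=P(CH,-.035,.046); move_straight(p,r,speed=.05); print(get_state()["force"]-f0)
p,r=P(CH,-.084,.046); print(move_straight(p,r,speed=.06,threshold=25)); s=get_state(); print(s["force"]-f0,s["position"]-p,s["finger_gap"])
p,r=P(CH,-.084,.18); move_straight(p,r,speed=.2); s=get_state(); print(s["force"]-f0,s["finger_gap"],s["clock"])
E
```

```text
False
0.04174368543732922 29.979211367899552 [-1.28609277  0.20524736  0.45962922] [-1.13476031e-05 -3.97420966e-05 -1.26090806e-06]
[-1.75577264 -0.78978743 -1.29227962]
False
[-0.90979872  0.27271852 -3.37461204] [5.59354793e-04 1.19587697e-04 2.21234775e-05] 0.041809639359206785
[-1.57507585 -0.39403076 -1.97097306] 0.041065845339059326 24.4083
```

```bash
cat >> h.py <<'E'
L=.45
PJ=lambda x,z,y=0:tcp(JU,x,y,z,lean=L)
def rail(f): return np.round(frame(JU).inv().apply(f),1)
def tool_rail():
    s=get_state(); R=Ro.from_euler("xyz",s["tcp_rot"])
    return np.round(frame(JU).inv().apply(s["position"]+R.apply([0,0,.006])-JU["o"])*1000,1)
E
python3 - <<'E'
from h import *
p,r=PJ(-.105,.12); reach(p,r); dwell(.2)
f0=get_state()["force"]; np.save("f0.npy",f0)
p,r=PJ(-.105,.0462); print(move_straight(p,r,speed=.1,threshold=8),tool_rail(),rail(get_state()["force"]-f0))
for x in(-.075,-.06,-.045,-.03,-.021):
    p,r=PJ(x,.0462); h=move_straight(p,r,speed=.04,threshold=12); print(x,h,tool_rail(),rail(get_state()["force"]-f0))
    if h: break
print(get_state()["clock"],get_state()["finger_gap"])
E
```

```text
True [-1.052e+02 -1.000e-01  4.760e+01] [ 3.  -0.2  5.1]
-0.075 False [-75.5   0.1  46.2] [-1.1 -0.9  0. ]
-0.06 False [-59.9  -0.   46.2] [-1.  -0.5 -1. ]
-0.045 False [-44.9  -0.1  46.2] [-0.6  0.4  0.6]
-0.03 False [-29.2  -0.1  46.2] [-0.9 -0.3  0.7]
-0.021 False [-20.3  -0.   46.1] [-0.7 -0.9 -0.2]
29.0667 0.041700929940740955
```

```bash
python3 - <<'E'
from h import *
f0=np.load("f0.npy")
for x in(-.012,-.006,-.002,0,.002,.004,.006):
    p,r=PJ(x,.046); h=move_straight(p,r,speed=.02,threshold=18); print(x,h,tool_rail(),rail(get_state()["force"]-f0))
    if h: break
print(get_state()["clock"],get_state()["finger_gap"])
E
```

```text
-0.012 False [-11.5  -0.1  45.9] [0.3 0.1 0.4]
-0.006 False [-5.5 -0.  45.9] [ 0.6 -0.4  0.5]
-0.002 False [-1.7 -0.  46. ] [-0.6 -0.5 -0.5]
0 False [ 0.2 -0.  45.9] [-0.9 -0.3  0.1]
0.002 False [ 1.  0. 46.] [-3.3 -0.4  0.2]
0.004 False [ 1.2  0.  46.2] [-5.6 -0.6  1.6]
0.006 False [ 1.4  0.  46.3] [-8.8 -0.7  2.6]
31.4667 0.041793967564151345
```

```bash
python3 - <<'E'
from h import *
f0=np.load("f0.npy")
for x in(.010,.0,-.004,-.007):
    p,r=PJ(x,.046); h=move_straight(p,r,speed=.02,threshold=22); dwell(.15); print(x,h,tool_rail(),rail(get_state()["force"]-f0))
print(get_state()["clock"],get_state()["finger_gap"])
E
```

```text
0.01 False [ 1.7  0.  46.5] [-14.   -1.3   4.3]
0.0 False [ 0.7  0.  46. ] [-1.9 -0.9 -0.1]
-0.004 False [-1.6 -0.  46. ] [ 4.6  0.5 -1.3]
-0.007 False [-2.  -0.  45.9] [8.9 0.1 0.1]
33.7167 0.041743165657628346
```

Held both ways: the end stop at +1.2 mm and the catch at −1.3 mm. I'll release and back off.

```bash
python3 - <<'E'
from h import *
p,r=PJ(-.0005,.045); move_straight(p,r,speed=.03); ungrasp(); dwell(.2)
R=Ro.from_euler("xyz",r); move_straight(p-R.apply([0,0,.15]),r,speed=.15)
q=np.array(get_state()["joint_positions"]); q[0]+=.7; set_joints(q); dwell(.2)
s=get_state(); print(s["force"],s["clock"])
for c in("top","scene"):
    a=capture(c); cv2.imwrite(f"pics/f_{c}.png",a[:,:,::-1])
    for t,P in(("pack",JU["o"]),("pack_front",JU["o"]+frame(JU).apply([.035,0,.004]))):
        print(c,t,proj(c,P)[0],[(d["location"],round(d["confidence"],2)) for d in landmark_of(c,t)])
A=cv2.imread("pics/f_top.png")[110:210,200:280]; B=cv2.imread("pics/f_scene.png")[130:230,180:260]
cv2.imwrite("pics/f.png",cv2.resize(np.hstack([A,B]),None,fx=5,fy=5,interpolation=cv2.INTER_CUBIC))
E
```

```text
[ 0.04036693  0.86084592 -0.27184168] 37.9333
top pack [233.75014399 178.88602427] [([233.2, 181.2], 0.95), ([334.9, 245.7], 0.74), ([276.6, 129.2], 0.51)]
top pack_front [232.77334227 168.87497046] [([228.8, 171.6], 0.97), ([285.4, 123.7], 0.54)]
scene pack [239.67347013 199.39633383] [([238.7, 201.0], 0.8), ([236.0, 165.6], 0.73), ([347.8, 196.8], 0.62)]
scene pack_front [232.85942789 190.80511371] [([234.0, 188.9], 0.86), ([238.7, 162.6], 0.78), ([358.1, 193.6], 0.72), ([283.3, 143.4], 0.45)]
```

View pics/f.png

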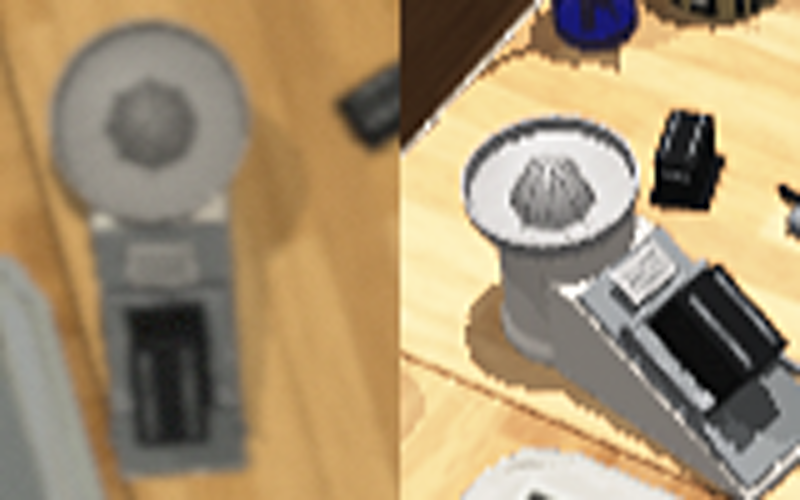

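The pack sits home on the juicer's rail under the lips, at about (170, 375) in the top-camera half and (715, 330) in the scene half. It stayed there after I let go.

```bash
python3 -c "
from rig import *
print(close_job())"
```

```text
the job is handed in; nothing more can be done
None
```

The battery is on the juicer with the catch holding it (force checks in both directions and the final pictures agree), the gripper has let go and backed off, and the job was handed in at about 38 s; no verdict came back.

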